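# Draw the brown beads from the dispenser

### The job

Stand the teal dish on the desk squarely under the dispenser's spout, let go of it, and then reach in under the lamp and tip the spring-loaded red lever towards the side where the brown beads are, holding it until all three brown beads have rolled into the dish, then let the lever spring back upright. No white bead may come out; treat the dispenser and its lever gently (never push on them with more than 20 N), and leave the paint bottle, the paint pot and the brush where they are.

Things in the scene. Friction and masses are not known exactly. Their poses are not given: they have to be found in the camera images.
- dispenser: white and teal two-lane bead dispenser, fixed; base 130 x 110 mm, 130 tall without lever. Origin on the desk under the gate, z up, front (spout) to -x, lower front at x = -20 mm. Lanes centred at y = +14.5 and -14.5 mm slope 15 deg down to an orange gate on the lever's foot that holds back both. Tipping the lever to +y opens only the +y lane, to -y only the -y lane
- spout_lip (a point): middle of the front edge of the 62 mm wide spout, 53 mm above the desk (its underside at 50 mm), at x = -27 mm in the dispenser frame. Beads roll off it towards -x and land 5 to 60 mm in front of the lip
- lever (a joint): spring-centred lever of the dispenser, rad: 0 upright, positive = knob towards the dispenser's +y; hard stops at -0.5 and 0.5. Hinge along the dispenser's x, at x = -3, y = 0, z = 120 mm. Tipped beyond about 0.35 it lets one lane's beads out (about 1 s to empty); let go, it closes. Spring: about 6 N at the knob at 0.45 rad, none at 0
- lever_knob (a point): centre of the red ball knob (diameter 22) on top of the lever's 7 mm stem; when centred at x = +4, y = 0, z = 182 mm in the dispenser frame, 62 mm above the hinge. It moves with the lever
- lane_brown: fixed trough with brown side walls and clear cover that holds the brown beads, at either side of the dispenser: y = +14.5 or -14.5 mm in the dispenser frame. Axes parallel to the dispenser's, origin at desk height, gate end at x = 0, runs to x = +100 mm
- lane_white: the same lane with white side walls, for the white beads, at the other side
- lamp: grey slim work lamp, fixed. Origin on the desk near the dispenser's origin (up to 3 mm off in x, 30 mm in y), same axes. Its hood, a bar 70 (x) x 280 (y) x 28 mm, hangs over the lever: x = -28 to +42 mm, underside 317 mm above the desk. Post (diameter 16) behind the dispenser at x = +200, y = +30 mm; boom to the hood at y = +115, 357 mm high
- dish: loose teal square bead dish, 94 x 94 mm outside, walls 4 mm thick and 40 mm high, 0.1 to 0.2 kg. Origin at the centre of its underside, z up. A wooden fin handle sticks out to its -x: 12 mm thick (y), from x = -45 to -91 mm, z = 14 to 58 mm
- dish_grip (a point): middle of the dish's fin handle, where to grip it across its 12 mm thickness (y of the dish): x = -72 mm, z = 44 mm in the dish frame
- brown1_center (a point): brown glass bead, a ball of diameter 20, 11 g; this point is its centre
- brown2_center (a point): brown glass bead, a ball of diameter 20, 11 g; this point is its centre
- brown3_center (a point): brown glass bead, a ball of diameter 20, 11 g; this point is its centre
- white1_center (a point): white glass bead, a ball of diameter 20, 11 g; this point is its centre
- white2_center (a point): white glass bead, a ball of diameter 20, 11 g; this point is its centre
- white3_center (a point): white glass bead, a ball of diameter 20, 11 g; this point is its centre
- paint: bystander: white paint bottle, diameter 54, 140 tall, standing loose; origin at the centre of its underside
- pot: bystander: small white paint pot, diameter 60, 55 tall, standing loose; origin at the centre of its underside
- brush: bystander: blue paint brush lying on the desk, 170 long along its x; origin under its middle
Not all that is in view belongs to the job. Of the things like the dish, leave any that is orange; of the rest the smaller one is meant. There is more than one size of the dispenser; the one meant has the size given above.

How it is judged:
On the way, in this order (a step that is already met when the one before it is completed fails the run):
1. the dish stands on the desk under the spout, released (x of dish in the frame of dispenser between -0.115 and -0.045 m and y of dish in the frame of dispenser between -0.03 and 0.03 m and height (world z) of dish below 0.005 m and angle between dish's own z axis and vertical below 0.08 rad and contact force between the fingers and dish below 0.3 N), for 0.2 s.
2. the lever is tipped to a side and held ((value of joint lever above 0.22 rad or value of joint lever below -0.22 rad)), for 0.15 s.
3. all three brown beads are in the dish (x of brown1_center in the frame of dish between -0.045 and 0.045 m and y of brown1_center in the frame of dish between -0.045 and 0.045 m and z of brown1_center in the frame of dish between 0 and 0.036 m and x of brown2_center in the frame of dish between -0.045 and 0.045 m and y of brown2_center in the frame of dish between -0.045 and 0.045 m and z of brown2_center in the frame of dish between 0 and 0.036 m and x of brown3_center in the frame of dish between -0.045 and 0.045 m and y of brown3_center in the frame of dish between -0.045 and 0.045 m and z of brown3_center in the frame of dish between 0 and 0.036 m), for 0.2 s.
At the end, for the whole second after the job is handed in: All three brown beads lie in the dish; the dish stands upright and still on the desk under the spout (centre 45 to 115 mm in front of the dispenser's origin, within 30 mm of its middle); the white beads are still in their lane; the lever is within 0.06 rad of upright (all of step 3 and x of dish in the frame of dispenser between -0.115 and -0.045 m and y of dish in the frame of dispenser between -0.03 and 0.03 m and height (world z) of dish below 0.005 m and angle between dish's own z axis and vertical below 0.08 rad and x of each of white1_center, white2_center, white3_center in the frame of lane_white above 0.004 m and value of joint lever between -0.06 and 0.06 rad and linear speed of dish below 0.02 m/s); the robot touches nothing.
It fails at once if a white bead leaves its lane (x of any of white1_center, white2_center, white3_center in the frame of lane_white below -0.002 m).
It fails at once if the dispenser or its lever is pushed with more than 20 N (contact force between dispenser and anything else above 20 N).
It fails at once if the paint bottle is moved more than 30 mm or tipped over (distance of paint from where it was at the start of the episode above 0.03 m or angle between paint's own z axis and vertical above 0.4 rad).
It fails at once if the paint pot is moved more than 30 mm or tipped over (distance of pot from where it was at the start of the episode above 0.03 m or angle between pot's own z axis and vertical above 0.4 rad).
It fails at once if the brush is moved more than 30 mm or tipped over (distance of brush from where it was at the start of the episode above 0.03 m).
It also fails if it takes over 67 s, if anything falls off the work surface, if the arm or the gripper's body presses on something with over 40 N, if the wrist force passes 120 N, or if a joint passes its speed limit or range.

### The arm

A 7-joint arm with a two-finger parallel gripper is mounted at the origin on the work surface. World frame = base frame: x ahead of the robot, y to its left, z up, the work surface at z = 0. Lengths are in m, angles in rad, forces in N, time in s.
With the tool pointing down it reaches from about 0.425 to 1.025 m from the base axis. Payload 3.6 kg.
Tool frame: the origin (TCP) lies on the centre line of the jaws, within the pads' length; the fingertips stand 8 mm ahead of it and the grasp point (between the pads) lies 11 mm behind it; z points along the fingers, y is the line along which they close (so a half turn about z gives the same grasp; the last joint's range is limited). The gripper opens to 85 mm and grips with 20 to 120 N. Pads are 22 mm wide; open, the fingers measure 114 mm over their backs; the gripper's body (76 mm by 85 mm) begins 54 mm behind the grasp point. The pads swing forward as they close: fully open they stand 13 mm farther back than shut.
Start: joints at [-1.198, 0.591, 0.048, 1.609, -0.033, 0.943, -0.034], TCP at [0.326, 0.648, 0.239] pointing down, gripper open.
Joint ranges: [-2.69, 2.69], [-0.47, 2.24], [-1.27, 1.36], [0.19, 2.51], [-1.53, 4.68], [0.08, 2.07], [-3.09, 3.09]. Speed limits (rad/s): [2.57, 2.57, 3.14, 3.14, 3.14, 3.14, 3.14].

### API

Orientations are given as a rotation vector (axis times angle).
In Python, from plant import r gives the robot as it stands. The module is installed in compiled form; this text tells all that it offers.
- The arm moves only by the tool move_arm, never from a script. Its arguments are lists of equal length, an entry for each row: "delta_pos": the shift along the world's x, y, z in m, a list of three; "dr": the turn, a rotation vector about the world's x, y, z in degrees, a list of three; "jaw": the closure, from -1 (fully open) to 1 (shut), so that 0 is half open. In form: {"delta_pos": [[x, y, z], ...], "dr": [[rx, ry, rz], ...], "jaw": [jaw, ...]}. A call has exactly 5 rows; each row is the pose to reach, as a shift and turn from the pose commanded when the call began; what a row does not reach only later rows make up. A row lasts 1/10 s, in which the tool goes at most 50 mm and 8.59 degrees, less where a joint would pass 70% of its speed; a pose out of reach is approached as far as the arm can. A call with a gripper value outside its range is refused whole. The fingers move at their own pace and stop on an object; the grip force is fixed at half the most. Time passes only in rows, so rows that repeat a pose let the fingers close, or fill a call up. It gives the time, the measured TCP pose, the force, the opening and the grip force at its end, in the units of the state.
- r.sense(): the state, without advancing time (a new reading comes with each control period).
- r.read_camera(name): name is "scene" or "top" or "wrist"; returns the picture (480x640x3 uint8, red, green, blue); there is no depth.
- r.camera_params(name): a dict with "fx", "fy", "cx", "cy" (pixels), "k1" (the pictures are not rectified: a ray, as slopes to the right and down, at radius r is drawn at 1 + k1 r^2 times it, then the intrinsics apply), "origin" and "orientation" of the camera in the world. Camera axes: x right, y up, looking along -z (the intrinsics and any distortion apply to the point x, -y, -z); pixel columns grow to the right and rows downward; lengths in m; the calibration is good to about 2 mm. A picture is of the moment at which its call begins: read the wrist's pose just before it. camera_params takes no time and is no camera call; for the wrist camera it gives the pose at the moment of the call.
- r.hand_in(): hands the job in; it is judged then, once.
The state is a dict: "clock": time; "joints": joint angles; "joint_velocities": joint speeds; "tau": joint torques, N m; "tool_pos": TCP position; "eef_rot": TCP orientation; "force": force on the tool from outside, world axes, zero at the start; "moment": the same for the moment, N m; "gripper_width": finger opening in m; "finger_force": force on a finger pad.
Only numpy, scipy, OpenCV 4.12 (cv2) and the standard library are available. Lean on these libraries where they do the work, as an engineer would, in place of code of your own. Each camera call takes 0.05 s, during which the arm holds its last target. There are 200 camera calls.

## Working session

There is one attempt and no reset: what is moved stays moved. The work goes in short steps, Python scripts to look and compute and a tool call to move; the robot and the scene stay as the last step left them, time stands still between calls to the robot, and variables do not carry over. Pictures are saved under pics/ and viewed, at most 10 in all, crops included, and the job is handed in when it is done.

Besides the shell and the picture viewer there is one more tool, called after "Emit:" by a JSON object that holds its "op" and its "data", one argument or row to a line. move_arm: Moves the arm, as the interface text tells. Its arguments: {"type":"object","properties":{"delta_pos":{"type":"array"},"dr":{"type":"array"},"jaw":{"type":"array"}},"required":["delta_pos","dr","jaw"]}

```bash
mkdir -p pics
cat > h.py <<'E'
import numpy as np, cv2
from scipy.spatial.transform import Rotation as R
from plant import r
def cam(n):
    p=r.camera_params(n); o=np.array(p["orientation"],float)
    M=o if o.shape==(3,3) else (R.from_rotvec(o).as_matrix() if o.size==3 else R.from_quat(o).as_matrix())
    return p,M,np.array(p["origin"])
def ray(c,u,v):
    p,M,o=c; d=np.array([(u-p["cx"])/p["fx"],(v-p["cy"])/p["fy"]]); s=d.copy()
    for _ in range(30): s=d/(1+p["k1"]*(s@s))
    return M@np.array([s[0],-s[1],-1.])
def atz(c,u,v,z):
    d=ray(c,u,v); return c[2]+d*(z-c[2][2])/d[2]
def proj(c,P):
    p,M,o=c; q=M.T@(np.array(P)-o); s=np.array([q[0],-q[1]])/-q[2]; s=s*(1+p["k1"]*(s@s))
    return np.array([p["fx"]*s[0]+p["cx"],p["fy"]*s[1]+p["cy"]])
def tri(c1,a,c2,b):
    d1=ray(c1,*a);d2=ray(c2,*b); t=np.linalg.lstsq(np.c_[d1,-d2],c2[2]-c1[2],rcond=None)[0]
    x,y=c1[2]+t[0]*d1,c2[2]+t[1]*d2; return (x+y)/2,np.linalg.norm(x-y)
def snap(n,f):
    c=cam(n); im=cv2.cvtColor(r.read_camera(n),cv2.COLOR_RGB2BGR); cv2.imwrite("pics/"+f,im); return c,im
E
python3 - <<'E'
from h import *
for n in("scene","top"):
    c,im=snap(n,n+"0.png"); print(c[0])
print(r.sense())
E
```

```text
{'fx': 574.3276620907471, 'fy': 574.3276620907471, 'cx': 317.5451610818163, 'cy': 238.63834076207593, 'k1': -0.006663100236572977, 'origin': array([1.24309234, 0.61364073, 1.28929628]), 'orientation': array([0.37724545, 0.74211218, 2.1385914 ])}
{'fx': 495.501733199847, 'fy': 495.501733199847, 'cx': 318.76582032987085, 'cy': 245.24311606196147, 'k1': -0.046951890696222465, 'origin': array([0.44800281, 0.07253091, 1.20654101]), 'orientation': array([ 0.02704977, -0.051461  , -1.58907672])}
{'clock': 0.1, 'joints': array([-1.19850827,  0.59205083,  0.04832928,  1.60969355, -0.03329787,
        0.94274019, -0.03369636]), 'joint_velocities': array([ 6.49558698e-04, -2.94089721e-03,  9.91677044e-04, -2.77876325e-03,
        6.89793915e-04, -1.30946131e-03, -3.75073363e-05]), 'tau': array([ 4.52223059e-03, -5.49995112e+01,  1.55314744e+00, -1.98824841e+01,
        9.70720430e-03,  3.84214960e-03, -6.21173939e-06]), 'tool_pos': array([0.32528944, 0.64709923, 0.23823917]), 'eef_rot': array([-0.72488194, -3.0564575 ,  0.00323063]), 'force': array([-0.29675003, -0.40607634, -0.18272457]), 'moment': array([ 0.00023111, -0.07820222, -0.00622221]), 'finger_force': 0.0, 'gripper_width': 0.08557213017355726}
```

View pics/scene0.png

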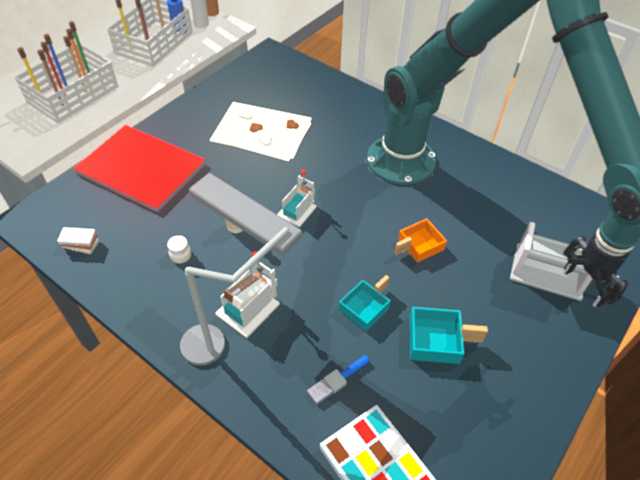

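View pics/top0.png

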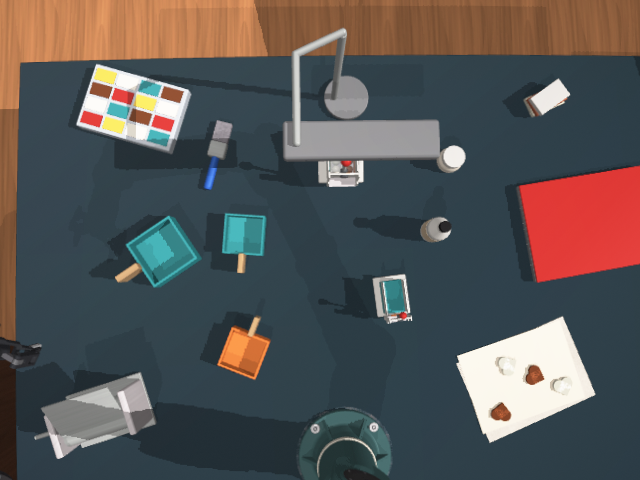

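The top picture shows these dishes: teal small (244,235), teal large (163,250) and orange (244,352). The small teal one fits, since the orange is excluded and it is the smaller of the rest. The dispensers are at (340,170) under the lamp and at (392,298). The one under the lamp looks larger. I'll check both in one enlarged crop.

Run:
```python
import cv2,numpy as np
s=cv2.imread("pics/scene0.png");t=cv2.imread("pics/top0.png")
a=cv2.resize(s[230:340,205:305],(400,440),interpolation=cv2.INTER_CUBIC)
b=cv2.resize(t[130:202,300:400],(400,288),interpolation=cv2.INTER_CUBIC)
d=cv2.resize(t[200:280,205:285],(288,288),interpolation=cv2.INTER_CUBIC)
o=np.zeros((600,800,3),np.uint8);o[:440,:400]=a;o[:288,400:]=b;o[300:588,400:688]=d
cv2.imwrite("pics/c1.png",o)
```

```text
(no output)
```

View pics/c1.png

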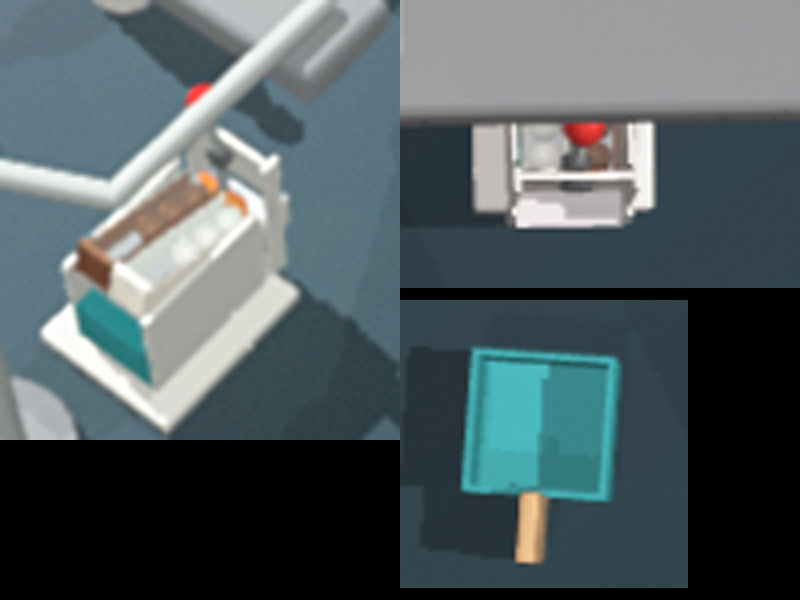

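The teal dish has outer rim corners near (225,213), (266,216), (263,256) and (222,253), with its fin at about (241,272) pointing at the robot. The dispenser has its spout towards the robot. Its brown lane is on the image right, which is world -y, so the lever goes to -y.

Run:
```python
from h import *
T=cam("top");S=cam("scene")
print("rim");
q=[atz(T,*p,.04) for p in[(225,213.3),(266.1,215.8),(263.3,255.6),(222.2,252.8)]]
for a in q: print(a.round(4))
print("c",np.mean(q,0).round(4),"sides",[round(np.linalg.norm(q[i]-q[i-1]),4) for i in range(4)])
print("fin end",atz(T,241.1,272.3,.058), "fin start",atz(T,242.5,254,.058))
for z in(0,.008):
  print("base",z,"scene",[atz(S,*p,z).round(4)[:2] for p in[(215,313.5),(246.8,337.5),(279.5,303)]],"top",[atz(T,*p,z).round(4)[:2] for p in[(318,182.5),(363.7,182)]])
print("spout",[atz(T,*p,.053).round(4)[:2] for p in[(328.5,186.5),(356,186.5)]])
print("knob scene/top",atz(S,255.5,253.5,.182),atz(T,346.3,162,.182))
print("hood edge",atz(T,285,160,.317),atz(T,439,160,.317), atz(T,287,121,.345),atz(T,439,121,.345))
print("paint",atz(T,440,227,.14),"pot",atz(T,452,158,.055))
print("brush",atz(T,220,125,.01),atz(T,208,187,.01))
```

```text
rim
[0.5857 0.274  0.04  ]
[0.5779 0.177  0.04  ]
[0.484  0.1848 0.04  ]
[0.4924 0.2814 0.04  ]
c [0.535  0.2293 0.04  ] sides [np.float64(0.0936), np.float64(0.0973), np.float64(0.0942), np.float64(0.097)]
fin end [0.445801   0.23494878 0.058     ] fin start [0.48807324 0.23120853 0.058     ]
base 0 scene [array([ 0.7853, -0.0641]), array([0.7857, 0.0479]), array([0.6565, 0.0459])] top [array([0.6623, 0.0522]), array([ 0.6618, -0.0603])]
base 0.008 scene [array([ 0.7881, -0.0599]), array([0.7885, 0.0514]), array([0.6601, 0.0494])] top [array([0.6609, 0.0523]), array([ 0.6603, -0.0594])]
spout [array([0.643 , 0.0286]), array([ 0.642, -0.036])]
knob scene/top [ 0.66859249 -0.01043291  0.182     ] [ 0.67233083 -0.00478894  0.182     ]
hood edge [0.64820876 0.11662598 0.317     ] [ 0.64420797 -0.16440197  0.317     ] [0.71168619 0.11070757 0.345     ] [ 0.70836783 -0.15948858  0.345     ]
paint [ 0.53594072 -0.2087788   0.14      ] pot [ 0.70643842 -0.26545867  0.055     ]
brush [0.8071151  0.28994516 0.01      ] [0.65423523 0.32002657 0.01      ]
```

Emit:
{"op": "move_arm", "data": {
  "delta_pos": [
    [0.014,-0.041,-0.004],
    [0.028,-0.083,-0.008],
    [0.042,-0.124,-0.012],
    [0.056,-0.166,-0.016],
    [0.069,-0.207,-0.02]
  ],
  "dr": [
    [0,0,4.4],
    [0,0,8.8],
    [0,0,13.2],
    [0,0,17.6],
    [0,0,22]
  ],
  "jaw": [-1,-1,-1,-1,-1]
}}

```text
clock: 0.6
tool_pos: [0.3949, 0.4386, 0.2188]
eef_rot: [-0.124, -3.139, 0.001]
force: [0.3, -0.4, -1.2]
gripper_width: 0.0857
finger_force: 0.0
```

Emit:
{"op": "move_arm", "data": {
  "delta_pos": [
    [0.014,-0.041,-0.004],
    [0.028,-0.083,-0.008],
    [0.042,-0.124,-0.012],
    [0.056,-0.166,-0.016],
    [0.069,-0.207,-0.02]
  ],
  "dr": [
    [0,0,0],
    [0,0,0],
    [0,0,0],
    [0,0,0],
    [0,0,0]
  ],
  "jaw": [-1,-1,-1,-1,-1]
}}

```text
clock: 1.1
tool_pos: [0.4638, 0.2318, 0.199]
eef_rot: [-0.129, -3.139, 0.001]
force: [0.8, -0.1, 0.1]
gripper_width: 0.0851
finger_force: 0.0
```

Run:
```python
from h import *
c,im=snap("wrist","w1.png"); print(c[2],c[1].round(3))
print([proj(c,p).round(0) for p in[(.4445,.2355,.058),(.490,.2315,.058),(.4632,.2338,.058)]])
```

```text
[0.39330775 0.23752861 0.33373955] [[ 0.082 -0.957 -0.279]
 [ 0.997  0.079  0.023]
 [-0.    -0.28   0.96 ]]
[array([318., 201.]), array([317., 263.]), array([318., 227.])]
```

View pics/w1.png

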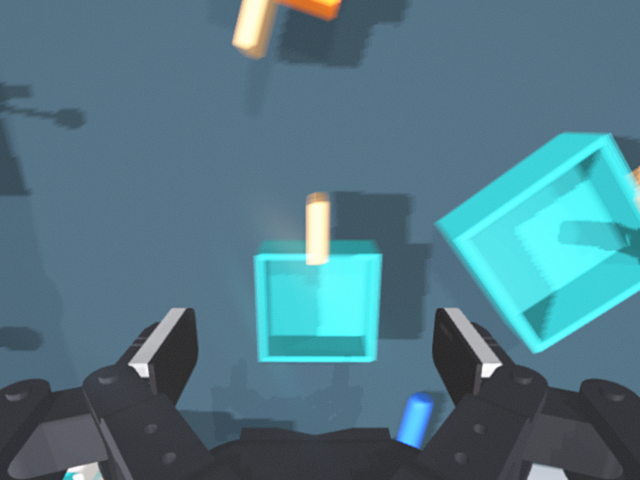

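The fin runs from (318,195) to (317,265), centred and parallel to the jaws as projected. I'll descend and grip.

Emit:
{"op": "move_arm", "data": {
  "delta_pos": [
    [-0.001,0.002,-0.04],
    [-0.001,0.002,-0.08],
    [-0.001,0.002,-0.12],
    [-0.001,0.002,-0.15],
    [-0.001,0.002,-0.165]
  ],
  "dr": [
    [0,0,0],
    [0,0,0],
    [0,0,0],
    [0,0,0],
    [0,0,0]
  ],
  "jaw": [-1,-1,-1,-1,-1]
}}

```text
clock: 1.65
tool_pos: [0.4611, 0.2351, 0.0315]
eef_rot: [-0.128, -3.135, 0.004]
force: [0.3, -0.9, -0.2]
gripper_width: 0.0852
finger_force: 0.0
```

Emit:
{"op": "move_arm", "data": {
  "delta_pos": [
    [0,0,0],
    [0,0,0],
    [0,0,0],
    [0,0,0],
    [0,0,0]
  ],
  "dr": [
    [0,0,0],
    [0,0,0],
    [0,0,0],
    [0,0,0],
    [0,0,0]
  ],
  "jaw": [0,0.5,1,1,1]
}}

```text
clock: 2.15
tool_pos: [0.4632, 0.2361, 0.0353]
eef_rot: [0.129, 3.137, 0.002]
force: [0.3, 0.1, -0.9]
gripper_width: 0.0123
finger_force: 0.0
```

Emit:
{"op": "move_arm", "data": {
  "delta_pos": [
    [0,0,0],
    [0,0,0],
    [0,0,0.005],
    [0,0,0.015],
    [0,0,0.02]
  ],
  "dr": [
    [0,0,0],
    [0,0,0],
    [0,0,0],
    [0,0,0],
    [0,0,0]
  ],
  "jaw": [1,1,1,1,1]
}}

```text
clock: 2.65
tool_pos: [0.4628, 0.2358, 0.0553]
eef_rot: [0.129, 3.138, 0.001]
force: [0.1, 0.4, -1.3]
gripper_width: 0.0111
finger_force: 58.4
```

Emit:
{"op": "move_arm", "data": {
  "delta_pos": [
    [0.008,-0.03,0],
    [0.016,-0.065,0],
    [0.024,-0.1,0],
    [0.032,-0.135,0],
    [0.036,-0.17,0]
  ],
  "dr": [
    [0,0,1],
    [0,0,2],
    [0,0,3],
    [0,0,4],
    [0,0,4.8]
  ],
  "jaw": [1,1,1,1,1]
}}

```text
clock: 3.15
tool_pos: [0.4997, 0.0643, 0.0548]
eef_rot: [-0.004, 3.14, 0.0]
force: [0.7, 0.5, -2.3]
gripper_width: 0.0113
finger_force: 58.6
```

Emit:
{"op": "move_arm", "data": {
  "delta_pos": [
    [0.002,-0.03,0],
    [0.004,-0.055,0],
    [0.004,-0.07,-0.005],
    [0.004,-0.07,-0.013],
    [0.004,-0.07,-0.016]
  ],
  "dr": [
    [0,0,0],
    [0,0,0],
    [0,0,0],
    [0,0,0],
    [0,0,0]
  ],
  "jaw": [1,1,1,1,1]
}}

```text
clock: 3.65
tool_pos: [0.5022, -0.0032, 0.0375]
eef_rot: [0.004, -3.141, -0.001]
force: [0.7, 1.1, -0.8]
gripper_width: 0.0111
finger_force: 58.7
```

Run:
```python
from h import *
s=r.sense(); print(s["tool_pos"],s["eef_rot"],s["force"])
c,t=snap("top","t2.png");c2,s=snap("scene","s2.png")
o=np.zeros((600,800,3),np.uint8)
o[:480,:400]=cv2.resize(t[155:275,290:390],(400,480),interpolation=cv2.INTER_CUBIC)
o[:480,400:]=cv2.resize(s[210:330,210:310],(400,480),interpolation=cv2.INTER_CUBIC)
cv2.imwrite("pics/c2.png",o)
```

```text
[ 0.50218594 -0.00324961  0.03749462] [ 4.12914829e-03 -3.14063619e+00 -1.21781508e-03] [ 0.69357464  1.10788975 -0.84722546]
```

View pics/c2.png

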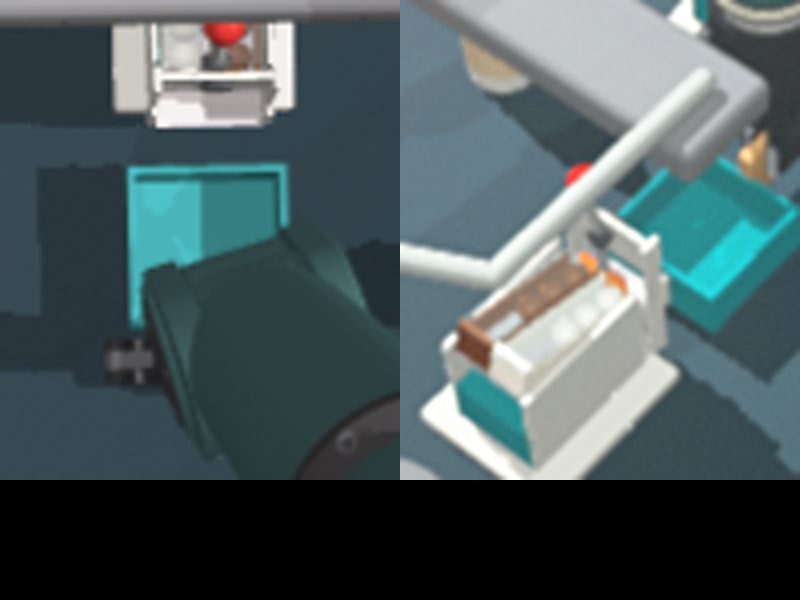

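The dish's front edge is at about (342,196), and the spout lip is at (343,186.5). I'll slide the dish 22 mm forward and 2 mm to -y, set it down, release and rise.

Emit:
{"op": "move_arm", "data": {
  "delta_pos": [
    [0.006,-0.001,0],
    [0.013,-0.002,0],
    [0.019,-0.002,0],
    [0.022,-0.002,0],
    [0.022,-0.002,-0.002]
  ],
  "dr": [
    [0,0,0],
    [0,0,0],
    [0,0,0],
    [0,0,0],
    [0,0,0]
  ],
  "jaw": [1,1,1,1,1]
}}

```text
clock: 4.25
tool_pos: [0.5259, -0.0061, 0.0366]
eef_rot: [-0.003, 3.14, 0.0]
force: [0.2, 0.4, -1.5]
gripper_width: 0.0113
finger_force: 58.7
```

Emit:
{"op": "move_arm", "data": {
  "delta_pos": [
    [0,0,-0.001],
    [0,0,-0.001],
    [0,0,-0.001],
    [0,0,-0.001],
    [0,0,-0.001]
  ],
  "dr": [
    [0,0,0],
    [0,0,0],
    [0,0,0],
    [0,0,0],
    [0,0,0]
  ],
  "jaw": [1,0.6,0,-0.5,-1]
}}

```text
clock: 4.75
tool_pos: [0.5245, -0.0062, 0.0353]
eef_rot: [-0.003, 3.142, 0.0]
force: [0.8, -0.0, 0.3]
gripper_width: 0.0601
finger_force: 0.0
```

Emit:
{"op": "move_arm", "data": {
  "delta_pos": [
    [0,0,0],
    [0,0,0],
    [0,0,0.02],
    [0,0,0.06],
    [0,0,0.1]
  ],
  "dr": [
    [0,0,0],
    [0,0,0],
    [0,0,0],
    [0,0,0],
    [0,0,0]
  ],
  "jaw": [-1,-1,-1,-1,-1]
}}

```text
clock: 5.25
tool_pos: [0.5238, -0.0062, 0.1358]
eef_rot: [0.003, -3.139, 0.0]
force: [1.5, -0.8, -0.3]
gripper_width: 0.086
finger_force: 0.0
```

Run:
```python
from h import *
s=r.sense(); print(s["joints"].round(3),s["tool_pos"],s["clock"])
c,M,o=cam("wrist"); print(o)
```

```text
[ 0.049  0.501 -0.165  2.133  0.158  0.522  1.339] [ 0.52379092 -0.00621211  0.13576713] 5.25
[ 0.4532961  -0.00653292  0.27065495]
```

Emit:
{"op": "move_arm", "data": {
  "delta_pos": [
    [0.01,0,0.02],
    [0.02,0,0.035],
    [0.02,0,0.05],
    [0.02,0,0.06],
    [0.02,0,0.07]
  ],
  "dr": [
    [0,-8,0],
    [0,-16,0],
    [0,-24,0],
    [0,-32,0],
    [0,-40,0]
  ],
  "jaw": [-0.5,-0.2,-0.2,-0.2,-0.2]
}}

```text
clock: 5.75
tool_pos: [0.5456, -0.0208, 0.1834]
eef_rot: [0.016, 2.764, -0.074]
force: [1.2, -0.9, -1.6]
gripper_width: 0.0514
finger_force: 0.0
```

Run:
```python
from h import *
s=r.sense(); print(s["joints"].round(3),s["tool_pos"],s["gripper_width"],R.from_rotvec(s["eef_rot"]).as_matrix().round(2))
```

```text
[-0.009  0.367 -0.106  2.304  0.907  0.164  0.583] [ 0.5456087  -0.02077692  0.18336661] 0.051429154448080605 [[-0.93  0.02  0.37]
 [ 0.    1.   -0.05]
 [-0.37 -0.05 -0.93]]
```

Emit:
{"op": "move_arm", "data": {
  "delta_pos": [
    [0,0.005,0.01],
    [0,0.01,0.02],
    [0,0.015,0.025],
    [0,0.015,0.03],
    [0,0.015,0.03]
  ],
  "dr": [
    [0,-6,0],
    [0,-12,0],
    [0,-18,0],
    [0,-20,0],
    [0,-20,0]
  ],
  "jaw": [-0.2,-0.2,-0.2,-0.2,-0.2]
}}

```text
clock: 6.25
tool_pos: [0.5412, -0.0199, 0.2018]
eef_rot: [0.032, 2.595, -0.138]
force: [0.6, -0.4, -0.3]
gripper_width: 0.0514
finger_force: 0.0
```

Run:
```python
from h import *
s=r.sense(); print(s["joints"].round(3),s["tool_pos"],s["gripper_width"],R.from_rotvec(s["eef_rot"]).as_matrix().round(2))
```

```text
[ 0.066  0.337 -0.262  2.401  1.962  0.295 -0.517] [ 0.54122887 -0.01985212  0.20176131] 0.05144084313320294 [[-0.86  0.05  0.51]
 [-0.    0.99 -0.11]
 [-0.52 -0.09 -0.85]]
```

```bash
cat >> h.py <<'E'
def go(tilt,P,yaw=0):
    s=r.sense(); Rt=R.from_euler("y",-tilt,degrees=True)*R.from_rotvec([0,np.pi,0])
    d=(Rt*R.from_rotvec(s["eef_rot"]).inv()).as_rotvec(degrees=True)
    print(s["joints"].round(2),"w",s["gripper_width"].round(4),"dpos",(np.array(P)-s["tool_pos"]).round(4),"dr",d.round(1))
E
python3 -c "
from h import *
go(50,(.56,-.005,.23))"
```

```text
Traceback (most recent call last):
  File "h.py", line 25, in go
    print(s["joints"].round(2),"w",s["gripper_width"].round(4),"dpos",(np.array(P)-s["tool_pos"]).round(4),"dr",d.round(1))
                                   ^^^^^^^^^^^^^^^^^^^^^^^^
AttributeError: 'float' object has no attribute 'round'
```

```bash
sed -i 's/s\["gripper_width"\].round(4)/round(s["gripper_width"],4)/' h.py
python3 -c "
from h import *
go(50,(.56,-.005,.23))"
```

```text
[ 0.07  0.34 -0.26  2.4   1.96  0.29 -0.52] w 0.0514 dpos [0.0188 0.0149 0.0282] dr [  4.8 -18.8   3.7]
```

Emit:
{"op": "move_arm", "data": {
  "delta_pos": [
    [0.004,0.003,0.006],
    [0.008,0.006,0.012],
    [0.012,0.01,0.018],
    [0.016,0.013,0.024],
    [0.019,0.015,0.028]
  ],
  "dr": [
    [1,-4,0.8],
    [2,-8,1.6],
    [3,-12,2.4],
    [4,-16,3.1],
    [4.8,-18.8,3.7]
  ],
  "jaw": [-0.2,-0.2,-0.2,-0.2,-0.2]
}}

```text
clock: 6.75
tool_pos: [0.5621, -0.0021, 0.2222]
eef_rot: [-0.01, 2.301, -0.013]
force: [-0.5, 0.1, -1.8]
gripper_width: 0.0512
finger_force: 0.0
```

Emit:
{"op": "move_arm", "data": {
  "delta_pos": [
    [0,0,0],
    [0,0,0],
    [0,0,0],
    [0,0,0],
    [0,0,0]
  ],
  "dr": [
    [0,0,0],
    [0,0,0],
    [0,0,0],
    [0,0,0],
    [0,0,0]
  ],
  "jaw": [-0.2,-0.2,-0.2,-0.2,-0.2]
}}

```text
clock: 7.25
tool_pos: [0.5612, -0.0018, 0.2207]
eef_rot: [-0.011, 2.305, -0.013]
force: [0.8, -0.3, -0.4]
gripper_width: 0.0514
finger_force: 0.0
```

```bash
python3 -c "
from h import *
go(50,(.60,-.005,.23))"
```

```text
[ 0.59  0.52 -0.95  2.51  2.4   0.77 -0.84] w 0.0514 dpos [ 0.0388 -0.0032  0.0093] dr [ 0.8 -2.1 -0.2]
```

Emit:
{"op": "move_arm", "data": {
  "delta_pos": [
    [0.01,-0.001,-0.006],
    [0.02,-0.001,-0.013],
    [0.035,-0.002,-0.02],
    [0.05,-0.003,-0.028],
    [0.06,-0.003,-0.035]
  ],
  "dr": [
    [0,0,0],
    [0,-1,0],
    [0,-1,0],
    [0,-2,0],
    [0,-2,0]
  ],
  "jaw": [-0.2,-0.2,-0.2,-0.2,-0.2]
}}

```text
clock: 7.75
tool_pos: [0.6228, -0.0053, 0.1841]
eef_rot: [-0.007, 2.272, -0.011]
force: [0.2, 1.3, -0.6]
gripper_width: 0.0512
finger_force: 0.0
```

Run:
```python
from h import *
go(50,(.685,-.005,.174))
c,w=snap("wrist","w3.png");c2,s=snap("scene","s3.png")
print(proj(c,(.674,-.005,.182)),proj(c2,(.674,-.005,.182)))
o=np.zeros((480,800,3),np.uint8)
o[:300,:400]=cv2.resize(w,(400,300),interpolation=cv2.INTER_AREA)
o[:480,400:]=cv2.resize(s[190:310,210:310],(400,480),interpolation=cv2.INTER_CUBIC)
cv2.imwrite("pics/c3.png",o)
```

```text
[ 0.56  0.68 -0.9   2.42  2.48  0.86 -0.8 ] w 0.0512 dpos [ 0.0622  0.0003 -0.0101] dr [ 0.6 -0.2 -0.1]
[315.53439136 342.08381034] [255.6751275  256.02483804]
```

View pics/c3.png

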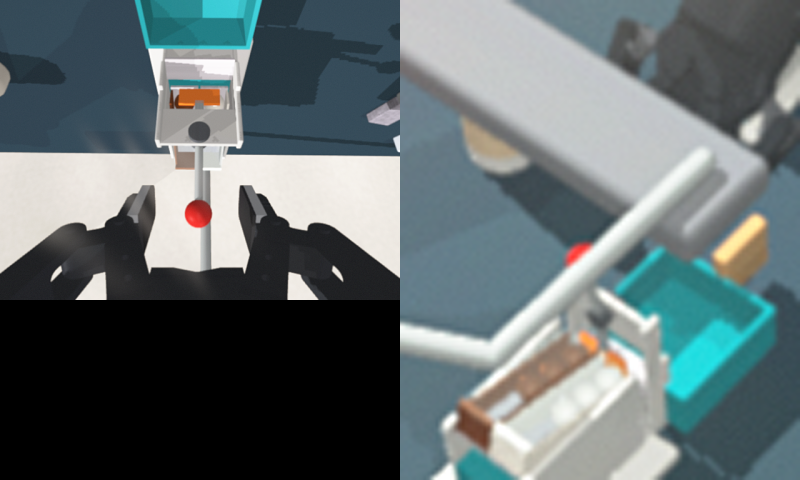

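The knob is at (317,341) in full wrist pixels, against a predicted (315,342), and lies centred between the jaws. The dish is seated under the spout with brown on the -y side. I'll advance over the knob.

Emit:
{"op": "move_arm", "data": {
  "delta_pos": [
    [0.012,0,-0.002],
    [0.026,0,-0.004],
    [0.04,0,-0.006],
    [0.054,0,-0.008],
    [0.062,0,-0.01]
  ],
  "dr": [
    [0,0,0],
    [0,0,0],
    [0,0,0],
    [0,0,0],
    [0,0,0]
  ],
  "jaw": [-0.2,-0.2,-0.2,-0.2,-0.2]
}}

```text
clock: 8.35
tool_pos: [0.6853, -0.0052, 0.1758]
eef_rot: [-0.007, 2.269, -0.011]
force: [-0.1, -0.2, -1.1]
gripper_width: 0.051
finger_force: 0.0
```

Emit:
{"op": "move_arm", "data": {
  "delta_pos": [
    [0,-0.003,0],
    [0,-0.006,0],
    [0,-0.009,0],
    [0,-0.012,0],
    [0,-0.014,0]
  ],
  "dr": [
    [0,0,0],
    [0,0,0],
    [0,0,0],
    [0,0,0],
    [0,0,0]
  ],
  "jaw": [-0.2,-0.2,-0.2,-0.2,-0.2]
}}

```text
clock: 8.85
tool_pos: [0.6826, -0.0194, 0.1751]
eef_rot: [-0.009, 2.272, -0.011]
force: [0.6, 1.4, 0.7]
gripper_width: 0.0512
finger_force: 0.2
```

Run:
```python
from h import *
go(50,(.685,-.044,.174)); print(r.sense()["force"])
```

```text
[ 0.56  0.72 -0.85  2.3   2.49  0.78 -0.73] w 0.0512 dpos [ 0.0024 -0.0246 -0.0011] dr [ 0.6 -0.2 -0.2]
[0.55170799 1.39753726 0.69106741]
```

Emit:
{"op": "move_arm", "data": {
  "delta_pos": [
    [0,-0.005,0],
    [0,-0.01,0],
    [0,-0.015,-0.001],
    [0,-0.02,-0.002],
    [0,-0.023,-0.002]
  ],
  "dr": [
    [0,0,0],
    [0,0,0],
    [0,0,0],
    [0,0,0],
    [0,0,0]
  ],
  "jaw": [-0.2,-0.2,-0.2,-0.2,-0.2]
}}

```text
clock: 9.35
tool_pos: [0.6831, -0.041, 0.1733]
eef_rot: [-0.011, 2.271, -0.007]
force: [0.8, 4.8, -0.3]
gripper_width: 0.0512
finger_force: 2.6
```

Run:
```python
from h import *
s=r.sense();print(s["force"],s["finger_force"],s["tool_pos"])
c,w=snap("wrist","w4.png")
a=0.42
for a in(.3,.35,.4,.45,.5): print(a,proj(c,(.674,-.005-.062*np.sin(a),.12+.062*np.cos(a))).round(1))
m=cv2.inRange(cv2.cvtColor(w,cv2.COLOR_BGR2HSV),(0,150,80),(4,255,255))
n,l,st,ce=cv2.connectedComponentsWithStats(m); i=1+np.argmax(st[1:,4]); print(st[i],ce[i])
```

```text
[ 0.75195547  4.81001288 -0.28147931] 2.589970976114273 [ 0.68312662 -0.04095425  0.17334815]
0.3 [366.2 335.4]
0.35 [357.6 332.4]
0.4 [349.2 329.1]
0.45 [341.  325.3]
0.5 [333.1 321.2]
[ 328  302   63   63 2815] [360.51083481 335.11083481]
```

View pics/w4.png

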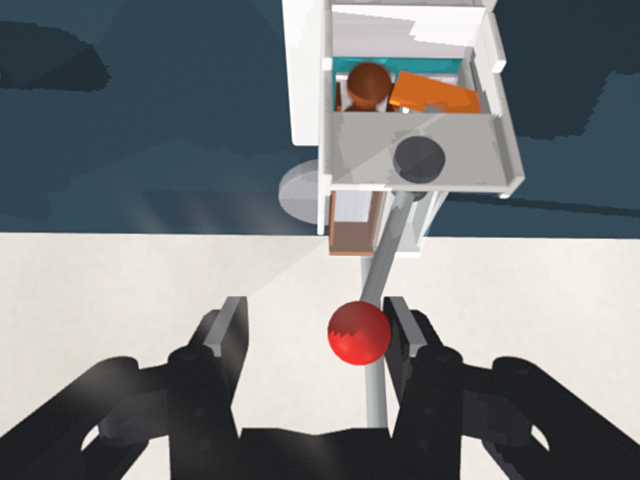

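The knob at (360,335) matches about 0.34 rad. The gate has swung and a brown bead is showing at (368,85). I'll push 5 mm more and hold.

Emit:
{"op": "move_arm", "data": {
  "delta_pos": [
    [0,-0.003,0],
    [0,-0.005,0],
    [0,-0.005,0],
    [0,-0.005,0],
    [0,-0.005,0]
  ],
  "dr": [
    [0,0,0],
    [0,0,0],
    [0,0,0],
    [0,0,0],
    [0,0,0]
  ],
  "jaw": [-0.2,-0.2,-0.2,-0.2,-0.2]
}}

```text
clock: 9.9
tool_pos: [0.683, -0.0449, 0.1726]
eef_rot: [-0.012, 2.273, -0.005]
force: [3.0, 7.0, -3.3]
gripper_width: 0.0516
finger_force: 3.3
```

Emit:
{"op": "move_arm", "data": {
  "delta_pos": [
    [0,0,0],
    [0,0,0],
    [0,0,0],
    [0,0,0],
    [0,0,0]
  ],
  "dr": [
    [0,0,0],
    [0,0,0],
    [0,0,0],
    [0,0,0],
    [0,0,0]
  ],
  "jaw": [-0.2,-0.2,-0.2,-0.2,-0.2]
}}

```text
clock: 10.4
tool_pos: [0.683, -0.0448, 0.1726]
eef_rot: [-0.012, 2.273, -0.005]
force: [3.3, 6.4, -2.9]
gripper_width: 0.051
finger_force: 3.3
```

Emit:
{"op": "move_arm", "data": {
  "delta_pos": [
    [0,0,0],
    [0,0,0],
    [0,0,0],
    [0,0,0],
    [0,0,0]
  ],
  "dr": [
    [0,0,0],
    [0,0,0],
    [0,0,0],
    [0,0,0],
    [0,0,0]
  ],
  "jaw": [-0.2,-0.2,-0.2,-0.2,-0.2]
}}

```text
clock: 10.9
tool_pos: [0.683, -0.0449, 0.1726]
eef_rot: [-0.012, 2.273, -0.005]
force: [3.3, 6.3, -2.5]
gripper_width: 0.0512
finger_force: 3.3
```

Run:
```python
from h import *
c,w=snap("wrist","w5.png");c2,s=snap("scene","s5.png")
o=np.zeros((480,800,3),np.uint8)
o[:300,:400]=cv2.resize(w,(400,300),interpolation=cv2.INTER_AREA)
o[:480,400:]=cv2.resize(s[220:340,220:320],(400,480),interpolation=cv2.INTER_CUBIC)
cv2.imwrite("pics/c5.png",o)
```

```text
(no output)
```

View pics/c5.png

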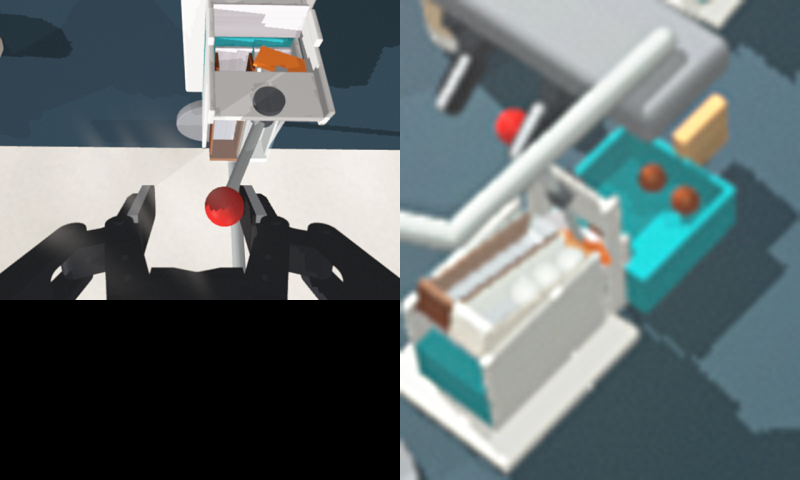

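Two beads at (652,178) and (685,200) in the crop are in the dish, and the brown lane is empty. The third is probably hidden behind the front bracket. I'll ease the lever back, retreat and check.

Emit:
{"op": "move_arm", "data": {
  "delta_pos": [
    [0,0.008,0],
    [0,0.016,0],
    [0,0.024,0.001],
    [0,0.032,0.001],
    [0,0.04,0.002]
  ],
  "dr": [
    [0,0,0],
    [0,0,0],
    [0,0,0],
    [0,0,0],
    [0,0,0]
  ],
  "jaw": [-0.2,-0.2,-0.2,-0.2,-0.2]
}}

```text
clock: 11.5
tool_pos: [0.683, -0.0077, 0.1748]
eef_rot: [-0.006, 2.272, -0.013]
force: [-0.2, -0.7, -0.0]
gripper_width: 0.0514
finger_force: 0.0
```

Emit:
{"op": "move_arm", "data": {
  "delta_pos": [
    [-0.01,0,0.001],
    [-0.025,0,0.004],
    [-0.045,0,0.008],
    [-0.07,0,0.015],
    [-0.1,0,0.03]
  ],
  "dr": [
    [0,0,0],
    [0,0,0],
    [0,0,0],
    [0,0,0],
    [0,0,0]
  ],
  "jaw": [-0.2,-0.2,-0.2,-0.2,-0.2]
}}

```text
clock: 12.0
tool_pos: [0.5817, -0.0079, 0.2045]
eef_rot: [-0.006, 2.273, -0.011]
force: [0.5, -0.5, 0.0]
gripper_width: 0.0515
finger_force: 0.0
```

Emit:
{"op": "move_arm", "data": {
  "delta_pos": [
    [-0.01,0.02,0.04],
    [-0.02,0.05,0.08],
    [-0.03,0.09,0.11],
    [-0.03,0.13,0.13],
    [-0.03,0.17,0.13]
  ],
  "dr": [
    [0,0,0],
    [0,0,0],
    [0,0,0],
    [0,0,0],
    [0,0,0]
  ],
  "jaw": [-0.2,-0.2,-0.2,-0.2,-0.2]
}}

```text
clock: 12.5
tool_pos: [0.5531, 0.1639, 0.3399]
eef_rot: [-0.007, 2.263, -0.014]
force: [1.8, 0.3, -0.0]
gripper_width: 0.0512
finger_force: 0.0
```

Run:
```python
from h import *
c,t=snap("top","t6.png");c2,s=snap("scene","s6.png")
o=np.zeros((480,800,3),np.uint8)
o[:480,:400]=cv2.resize(t[145:265,290:390],(400,480),interpolation=cv2.INTER_CUBIC)
o[:480,400:]=cv2.resize(s[220:340,220:320],(400,480),interpolation=cv2.INTER_CUBIC)
cv2.imwrite("pics/c6.png",o)
```

```text
(no output)
```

View pics/c6.png

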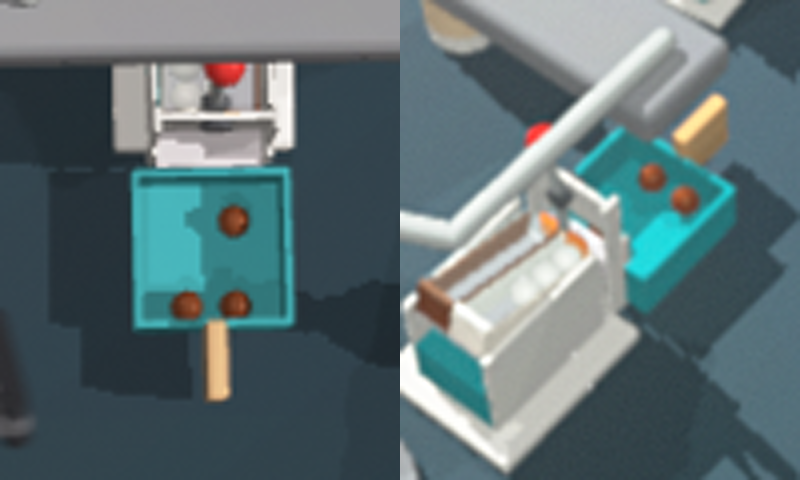

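The top crop shows three brown beads in the dish at (234,220), (187,305) and (236,305). The lever is upright at (225,70), the white beads are still in their lane, and the robot is clear of everything.

```bash
python3 -c "
from plant import r
print(r.hand_in())"
```

```text
the job is handed in; nothing more can be done
None
```

The job is handed in: the dish stands under the spout with all three brown beads in it, the lever is back upright and the white beads are still in their lane. The hand-in call returned no verdict.

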